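# Snap the lid onto the wide button jar

## Task

Close the wide open button jar: pick up the lid that fits it (the wider of the two loose lids) by its knob, set it in the jar's mouth and press it straight down until it snaps past the resistance and its flange sits flush on the rim all round; then stop pushing, without ramming it, and let go. Leave the small lid where it lies; the small jar stays open.

Things in the scene. Friction and masses are not known exactly. Their poses are not given: they have to be found in the camera images.
- lid_knob (a point): Wide lid, loose, grey plastic, 60 g, lying knob up. Bottom to top: tapered plug 26 mm tall (44 mm wide foot, 69 mm wide bead), flange 100 mm wide, 5 mm thick, upright round knob 26 mm wide, 36 mm tall. Point on the axis at gripping height in the knob: 54 mm above the lid's underside, 28 above the flange's underside, 23 above its top, 13 below the knob's top. z up; yaw is free.
- small_lid_knob (a point): Small lid, to be left alone: the same shape, material and knob, but its flange is only 68 mm wide. Point in the knob, 54 mm above its underside.
- jar_mouth (a point): Wide open jar, white, 92 mm wide, 70 mm tall, fixed; a 60 mm wide open jar and a closed one stand by. Point: centre of the mouth (84 mm inside), level with the rim. Sprung nubs inside catch the plug: the lid first rests on them, flange 8 mm above the rim (lid_knob 36 mm above this point), resists up to about 10 N, then snaps and stops hard, flange on rim (lid_knob 28 mm above), and stays.
Mind the look-alikes: they are no part of the job. What is shaped like the part that bears lid_knob but blue or red is not meant. What is shaped like the part that bears jar_mouth but pink or yellow is not meant.

How it is judged:
On the way:
1. the gripper presses the wide lid down in the mouth of the wide jar, not yet home (horizontal distance between lid_knob and jar_mouth below 0.015 m and z of lid_knob in the frame of jar_mouth between 0.0315 and 0.048 m and contact force between the fingers and lid above 1 N), for 0.04 s.
At the end, for the whole second after the job is handed in: The wide lid is snapped into the wide jar: its flange on the rim to within 2.5 mm, centred within 8 mm, upright within 5 degrees, at rest and released; the small lid still lies within 30 mm of where it was (z of lid_knob in the frame of jar_mouth between 0.025 and 0.0305 m and horizontal distance between lid_knob and jar_mouth below 0.008 m and angle between lid_knob's own z axis and vertical below 0.09 rad and linear speed of lid below 0.02 m/s and distance of small_lid_knob from where it was at the start of the episode below 0.03 m); the robot touches nothing.
It fails at once if the lid is rammed against the jar with more than 90 N (contact force between lid and jar above 90 N).
It fails at once if the small lid is moved by more than 30 mm (distance of small_lid_knob from where it was at the start of the episode above 0.03 m).
It also fails if it takes over 48 s, if anything falls off the work surface, if the arm or the gripper's body presses on something with over 40 N, if the wrist force passes 120 N, or if a joint passes its speed limit or range.

## Robot

A 6-joint arm with a two-finger parallel gripper is mounted at the origin on the work surface. World frame = base frame: x ahead of the robot, y to its left, z up, the work surface at z = 0. Lengths are in m, angles in rad, forces in N, time in s.
With the tool pointing down it reaches from about 0.35 to 0.975 m from the base axis. Payload 4.9 kg.
Tool frame: the origin (TCP) lies midway between the tips of the shut fingers; the grasp point (between the pads) lies 19 mm behind it; z points along the fingers, y is the direction in which the jaws open and shut (so a half turn about z gives the same grasp; the last joint's range is limited). The gripper opens to 85 mm and grips with 20 to 120 N. Pads are 22 mm wide; open, the fingers measure 114 mm over their backs; the gripper's body (76 mm by 85 mm) begins 54 mm behind the grasp point. The pads swing forward as they close: fully open they stand 13 mm farther back than shut.
Start: joints at [-1.46, 0.053, 1.613, -0, 1.476, -0.119], TCP at [0.142, -0.609, 0.231] pointing down, gripper open.
Joint ranges: [-3.01, 3.01], [-1.01, 2.22], [0.06, 2.58], [-1.02, 4.17], [0.09, 2.62], [-3.14, 3.14]. Speed limits (rad/s): [2.57, 2.57, 3.14, 3.14, 3.14, 3.14].

## Interface

Orientations are given as a unit quaternion [w, x, y, z].
In Python, from rig import get_obs, cams, ctrl gives the robot as it stands.
- The arm moves only by the tool play_rows, never from a script. Its argument "targets" is text: rows parted by semicolons, each of 7 numbers parted by spaces: the shift along the tool's x, y, z in cm, then the turn, a rotation vector about the tool's x, y, z in degrees, then the finger opening in cm, from 0 to 8.54. A call has 1 to 20 rows; each row is the pose to reach, as a shift and turn from the pose commanded when the call began, along the tool's axes at that moment; what a row does not reach only later rows make up. A row lasts 1/12 s, in which the tool goes at most 41.7 mm and 7.16 degrees, less where a joint would pass 70% of its speed; a pose out of reach is approached as far as the arm can. A call with a gripper value outside its range is refused whole. The fingers move at their own pace and stop on an object; the grip force is fixed at half the most. Time passes only in rows, so rows that repeat a pose let the fingers close. It gives the time, the measured TCP pose, the force and the opening at its end, in the units of the state.
- get_obs(): the state, without advancing time (a new reading comes with each control period).
- cams.grab_frame(name): name is "side" or "top" or "wrist"; returns the picture (420x560x3 uint8, blue, green, red); there is no depth.
- cams.get_calibration(name): a dict with "fx", "fy", "cx", "cy" (pixels), "rvec" (rotation vector, rad) and "tvec" (3), from world to camera coordinates, as OpenCV has them. Camera axes: x right, y down, z forward; pixel columns grow to the right and rows downward; lengths in m; the calibration is good to about 2 mm. A picture is of the moment at which its call begins: read the wrist's pose just before it. get_calibration takes no time and is no camera call; for the wrist camera it gives the pose at the moment of the call.
- ctrl.job_done(): hands the job in, once; it reports no verdict.
The state is a dict: "clock": time; "joint_positions": joint angles; "qd": joint speeds; "joint_torque": joint torques, N m; "ee_pos": TCP position; "ee_rot": TCP orientation; "contact_force": force on the tool from outside, world axes, zero at the start; "moment": the same for the moment, N m; "opening": finger opening in m.
Only numpy, scipy, OpenCV 4.12 (cv2) and the standard library are available. Lean on these libraries where they do the work, as an engineer would, in place of code of your own. Each camera call takes 0.05 s, during which the arm holds its last target. There are 200 camera calls.

## Working session

There is one attempt and no reset: what is moved stays moved. The work goes in short steps, Python scripts to look and compute and a tool call to move; the robot and the scene stay as the last step left them, time stands still between calls to the robot, and variables do not carry over. Pictures are saved under pics/ and viewed, about 8 in all and at most 12, crops included, and the job is handed in when it is done.

Besides the shell and the picture viewer there is one more tool, called after "Call:" as name(argument=value, ...), one argument or row to a line, values as JSON. play_rows: Moves the arm, as the interface text tells. Its arguments: {"type":"object","properties":{"targets":{"type":"string"}},"required":["targets"]}

```bash
mkdir -p pics; ls; python3 - <<'E'
from rig import get_obs,cams
import cv2
for n in("top","side"):
    cv2.imwrite(f"pics/{n}0.png",cams.grab_frame(n)); c=cams.get_calibration(n); print(n,c)
o=get_obs(); print(o["clock"],o["ee_pos"],o["ee_rot"],o["opening"])
E
```

```text
pics
top {'fx': 423.49135242128926, 'fy': 423.49135242128926, 'cx': 286.6391222846156, 'cy': 205.64520577692366, 'rvec': array([ 2.13936834, -2.19743582,  0.06200504]), 'tvec': array([0.00394043, 0.46323037, 1.12503849])}
side {'fx': 450.7922419208957, 'fy': 450.7922419208957, 'cx': 278.6469328681383, 'cy': 207.42619471224162, 'rvec': array([ 0.83139495, -2.49651979,  1.20299653]), 'tvec': array([0.33749905, 0.23458437, 1.00512416])}
0.1 [ 0.14230377 -0.60800089  0.23018296] [-9.29091866e-04  9.93404369e-01  1.14659920e-01  9.96382151e-06] 0.08535835923549694
```

View pics/top0.png

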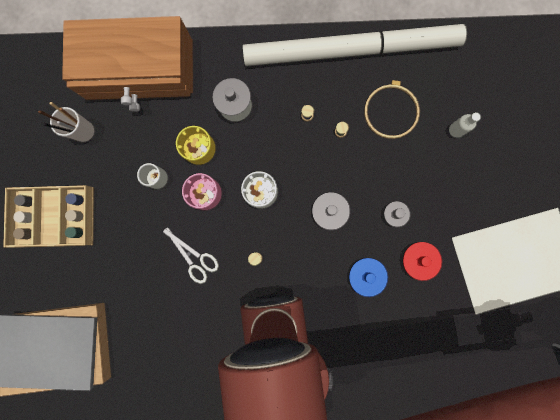

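View pics/side0.png

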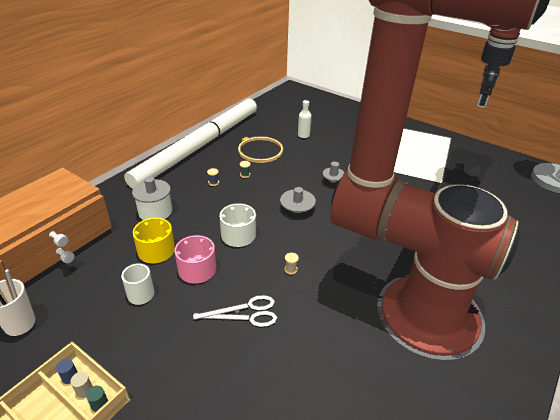

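Top view: wide grey lid at (331,211). Things that could be mistaken for it: small grey lid (397,214), blue lid (369,277), red lid (422,261), and the lid on the closed jar (232,100). Wide white jar at (259,190). Its look-alikes are pink (202,192), yellow (195,146), small white (152,176) and the closed jar (232,100). In the side view the lid's knob is at about (298,194) and the jar mouth at (238,213).

```bash
cat > h.py <<'E'
import cv2,numpy as np
from rig import cams,get_obs
def K(c): return np.array([[c["fx"],0,c["cx"]],[0,c["fy"],c["cy"]],[0,0,1.]])
def plane(c,uv,z):
    R=cv2.Rodrigues(c["rvec"])[0]; C=-R.T@c["tvec"].ravel()
    uv=np.atleast_2d(uv).astype(float)
    d=np.c_[uv,np.ones(len(uv))]@np.linalg.inv(K(c)).T@R
    return C+d*((z-C[2])/d[:,2:])
def proj(c,P): return cv2.projectPoints(np.atleast_2d(P).astype(float),c["rvec"],c["tvec"],K(c),None)[0][:,0]
def blob(im,seed,r,lo=60):
    "outer contour of the bright blob around seed"
    g=im.max(2); m=((g>lo)*255).astype(np.uint8)
    k=np.zeros_like(m); cv2.circle(k,seed,r,255,-1); m&=k
    cs=cv2.findContours(m,cv2.RETR_EXTERNAL,cv2.CHAIN_APPROX_NONE)[0]
    return max(cs,key=cv2.contourArea)[:,0]
def circ(P):
    A=np.c_[2*P[:,:2],np.ones(len(P))]; s=np.linalg.lstsq(A,(P[:,:2]**2).sum(1),rcond=None)[0]
    return s[:2],np.sqrt(s[2]+s[:2]@s[:2])
def ring(P,r,z,n=72):
    a=np.linspace(0,2*np.pi,n); return np.c_[P[0]+r*np.cos(a),P[1]+r*np.sin(a),np.full(n,z)]
E
python3 - <<'E'
from h import *
im=cv2.imread("pics/top0.png"); sd=cv2.imread("pics/side0.png")
c=cams.get_calibration("top"); s=cams.get_calibration("side")
for n,seed,r,z in(("lid",(331,211),24,.0285),("small",(397,214),17,.0285),("jar",(259,190),25,.07)):
    b=blob(im,seed,r); P=plane(c,b,z); h=cv2.convexHull(P[:,:2].astype(np.float32))[:,0]
    print(n,circ(h),cv2.minEnclosingCircle(h))
    ctr=circ(h)[0]
    for i,cc in((im,c),(sd,s)):
        for R,zz in(((.05,.0285),(.013,.067)) if n=="lid" else ((.034,.0285),) if n=="small" else ((.046,.07),(.042,.07),(.046,0))):
            pass
            for p in proj(cc,ring(ctr,R,zz)): 
                q=tuple(int(round(x)) for x in p)
                if 0<=q[0]<560 and 0<=q[1]<420: i[q[1],q[0]]=(0,255,0)
a=cv2.resize(im[150:270,220:420],(800,480),interpolation=0)[:, :]
b=cv2.resize(sd[150:260,200:360],(800,550),interpolation=0)
cv2.imwrite("pics/c1.png",cv2.resize(np.vstack([cv2.resize(a,(500,300)),cv2.resize(b,(500,300))]),(500,600)))
E
```

```text
lid (array([ 0.44533634, -0.12627033]), np.float64(0.0507967082269634)) ((0.44536131620407104, -0.12636326253414154), 0.05139104649424553)
small (array([ 0.43253949, -0.30085844]), np.float64(0.03479734201967689)) ((0.4326512813568115, -0.3006609082221985), 0.035373568534851074)
jar (array([0.50326079, 0.0605941 ]), np.float64(0.04839868692501097)) ((0.5024376511573792, 0.061365917325019836), 0.050144050270318985)
```

View pics/c1.png

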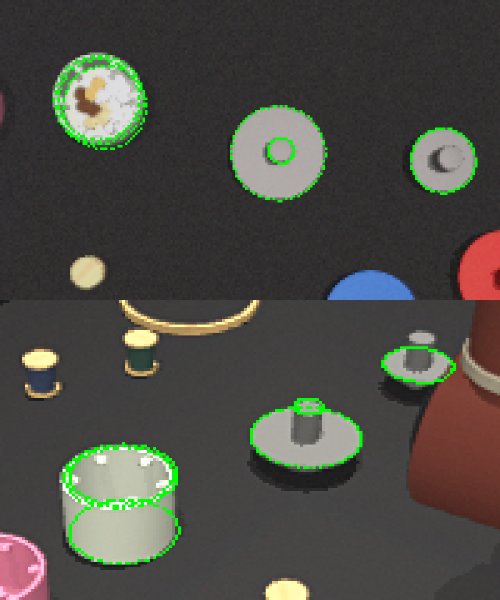

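The crop confirms the choice. The grey lid has a 101 mm flange against the small lid's 69 mm, and both overlays fit. The jar contour includes some side wall (48 mm against 46), so I'll refit it with a silhouette model in both views and work out the first move.

```bash
cat >> h.py <<'E'
from scipy.spatial.transform import Rotation as Ro
def go(target):
    "shift in cm along the tool axes"
    o=get_obs(); q=o["ee_rot"]; R=Ro.from_quat([q[1],q[2],q[3],q[0]])
    return np.round(R.inv().apply(np.array(target)-o["ee_pos"])*100,2)
E
python3 - <<'E'
from h import *
from scipy.optimize import least_squares
c=cams.get_calibration("top"); s=cams.get_calibration("side")
im=cv2.imread("pics/top0.png"); sd=cv2.imread("pics/side0.png")
H=lambda b:cv2.convexHull(b.astype(np.float32))[:,0]
sets={"jar":([(.046,.07),(.046,0)],[.503,.06],[(c,H(blob(im,(259,190),25))),(s,H(blob(sd,(238,225),27,80)))]),
"lid":([(.05,.026),(.05,.031),(.013,.067)],[.445,-.126],[(c,H(blob(im,(331,211),24))),(s,H(blob(sd,(298,199),20,75)))])}
for n,(rings,x0,views) in sets.items():
    def f(x,views=views):
        e=[]
        for cc,b in views:
            m=cv2.convexHull(np.vstack([proj(cc,ring(x,r,z)) for r,z in rings]).astype(np.float32))
            e+=[cv2.pointPolygonTest(m,(float(p[0]),float(p[1])),True) for p in b]
        return e
    for v in (views[:1],views[1:],views):
        r=least_squares(lambda x:f(x,v),x0,loss="soft_l1",diff_step=1e-3); print(n,r.x.round(4),"rms px",np.sqrt(np.mean(np.square(f(r.x,v)))).round(2))
print("to above lid",go([.445,-.126,.20])); q=get_obs()["ee_rot"]; print(Ro.from_quat([q[1],q[2],q[3],q[0]]).as_matrix().round(3))
E
```

```text
jar [0.5059 0.0624] rms px 0.38
jar [0.5049 0.0628] rms px 0.29
jar [0.5055 0.0624] rms px 0.36
lid [ 0.4453 -0.1261] rms px 0.31
lid [ 0.4446 -0.1253] rms px 0.26
lid [ 0.4451 -0.1259] rms px 0.31
to above lid [ 40.45 -40.03   3.1 ]
[[ 0.974  0.228 -0.   ]
 [ 0.228 -0.974  0.002]
 [ 0.    -0.002 -1.   ]]
```

The two views agree within 1 mm: lid at (0.4451,-0.1259), jar at (0.5055,0.0624). Next I move above the lid.

Call:
play_rows(
  targets="2 -2 0 0 0 0 8.5; 4 -4 0.2 0 0 0 8.5; 6.5 -6.5 0.5 0 0 0 8.5; 9 -9 0.7 0 0 0 8.5; 12 -12 1 0 0 0 8.5; 15 -15 1.2 0 0 0 8.5; 18 -18 1.4 0 0 0 8.5; 21 -21 1.6 0 0 0 8.5; 24 -24 1.8 0 0 0 8.5; 27 -27 2 0 0 0 8.5; 30 -30 2.3 0 0 0 8.5; 33 -33 2.5 0 0 0 8.5; 36 -36 2.8 0 0 0 8.5; 38 -38 3 0 0 0 8.5; 40 -39.5 3.1 0 0 0 8.5; 40.45 -40.03 3.1 0 0 0 8.5; 40.45 -40.03 3.1 0 0 0 8.5; 40.45 -40.03 3.1 0 0 0 8.5",
)

```text
clock: 1.6
ee_pos: [0.4447, -0.1268, 0.2]
ee_rot: [0.0, 0.993, 0.115, -0.001]
contact_force: [0.6, 0.3, -0.5]
opening: 0.0851
```

```bash
python3 - <<'E'
from h import *
w=cams.get_calibration("wrist"); im=cams.grab_frame("wrist")
o=get_obs(); print(o["clock"],o["ee_pos"],o["contact_force"])
for P,R,z in(((.4451,-.1259),.05,.031),((.4451,-.1259),.013,.067),((.5055,.0624),.046,.07)):
    print(proj(w,[*P,z]))
    for p in proj(w,ring(P,R,z)):
        q=np.round(p).astype(int)
        if 0<=q[0]<560 and 0<=q[1]<420: im[q[1],q[0]]=(0,255,0)
cv2.imwrite("pics/w1.png",im)
print("to grasp",go([.4451,-.1259,.036]))
E
```

```text
1.65 [ 0.44452907 -0.12731959  0.2000865 ] [ 0.24245695 -0.15578391  0.18777911]
[[276.75879054 186.0272664 ]]
[[276.68239623 197.26774389]]
[[29.52888755 55.82921564]]
to grasp [ 0.1  -0.13 16.41]
```

View pics/w1.png

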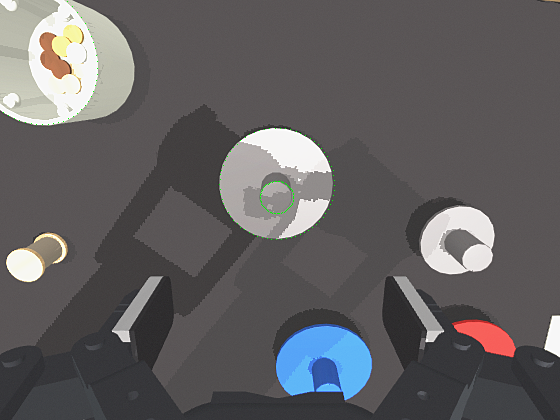

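The wrist view agrees: the wide lid's flange is at (276,184), its knob at (277,197), and the overlay sits on it. The jar rim at top left also matches. I descend and grip.

Call:
play_rows(
  targets="0.1 -0.1 2 0 0 0 8.5; 0.1 -0.1 4.5 0 0 0 8.5; 0.1 -0.1 7 0 0 0 8.5; 0.1 -0.1 9.5 0 0 0 8.5; 0.1 -0.1 12 0 0 0 8.5; 0.1 -0.1 14 0 0 0 8.5; 0.1 -0.1 15.4 0 0 0 8.5; 0.1 -0.1 16.2 0 0 0 8.5; 0.1 -0.1 16.4 0 0 0 8.5; 0.1 -0.1 16.4 0 0 0 8.5; 0.1 -0.1 16.4 0 0 0 5; 0.1 -0.1 16.4 0 0 0 3; 0.1 -0.1 16.4 0 0 0 1.5; 0.1 -0.1 16.4 0 0 0 1.5; 0.1 -0.1 16.4 0 0 0 1.5; 0.1 -0.1 16.4 0 0 0 1.5; 0.1 -0.1 16.4 0 0 0 1.5; 0.1 -0.1 16.4 0 0 0 1.5; 0.1 -0.1 16.4 0 0 0 1.5",
)

```text
clock: 3.23
ee_pos: [0.4463, -0.1256, 0.0369]
ee_rot: [0.0, 0.993, 0.115, 0.0]
contact_force: [-1.3, 1.1, 5.6]
opening: 0.0245
```

Call:
play_rows(
  targets="0 0 -0.5 0 0 0 1.5; 0 0 -2 0 0 0 1.5; 0 0 -4 0 0 0 1.5; 0 0 -6.5 0 0 0 1.5; 0 0 -9 0 0 0 1.5; 0 0 -11 0 0 0 1.5; 0 0 -12 0 0 0 1.5; 0 0 -12 0 0 0 1.5; 0 0 -12 0 0 0 1.5; 0 0 -12 0 0 0 1.5",
)

```text
clock: 4.07
ee_pos: [0.4447, -0.125, 0.1543]
ee_rot: [-0.001, 0.993, 0.115, -0.001]
contact_force: [-0.1, -0.6, -1.1]
opening: 0.0243
```

```bash
python3 - <<'E'
from h import *
ps=[]
for i in range(6):
    im=cams.grab_frame(("side","wrist")[i%2]); cv2.imwrite(f"pics/l{i}.png",im); o=get_obs(); ps.append(o["ee_pos"])
print(np.mean(ps,0),np.std(ps,0),o["contact_force"],o["opening"])
m=np.mean(ps,0)
s=cams.get_calibration("side"); sd=cv2.imread("pics/l4.png")
for R,z in((.05,.012),(.013,.048)):
    for p in proj(s,ring(m,R,m[2]-.0+z-.035)): sd[int(round(p[1])),int(round(p[0]))]=(0,255,0)
cv2.imwrite("pics/l.png",np.hstack([cv2.resize(sd[60:260,200:400],(400,400),interpolation=0),cv2.resize(cv2.imread("pics/l5.png"),(400,400))]))
q=o["ee_rot"];R=Ro.from_quat([q[1],q[2],q[3],q[0]])
print("xy shift to jar cm",R.inv().apply(np.array([.5055,.0624,m[2]])-m)*100)
E
```

```text
[ 0.44495943 -0.12506457  0.15466527] [0.00027601 0.00011595 0.00047151] [-0.41442607 -0.21408303 -1.19262166] 0.02448448715645464
xy shift to jar cm [ 1.01652228e+01 -1.68745222e+01  4.75660688e-03]
```

View pics/l.png

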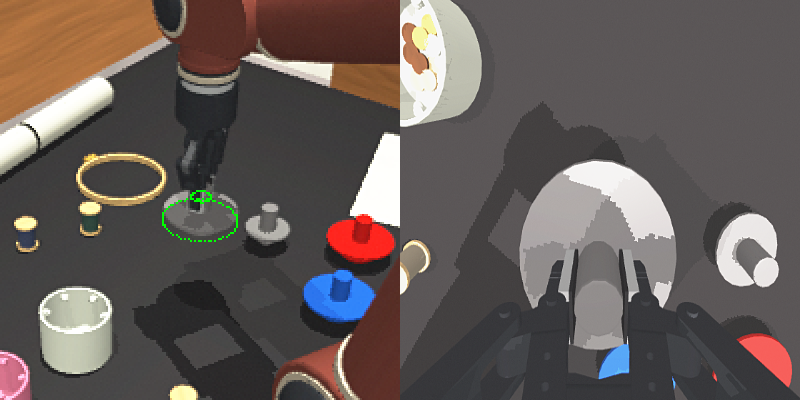

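The lid is held and level. My green ring was drawn about 17 mm too low, which is an overlay offset error, but its horizontal position is right. Now I carry it over the jar.

Call:
play_rows(
  targets="0.7 -1.1 0 0 0 0 1.5; 1.9 -3.1 0 0 0 0 1.5; 3.3 -5.5 0 0 0 0 1.5; 4.8 -8 0 0 0 0 1.5; 6.3 -10.5 0 0 0 0 1.5; 7.8 -13 0 0 0 0 1.5; 9 -15 0 0 0 0 1.5; 9.8 -16.3 0 0 0 0 1.5; 10.15 -16.85 0 0 0 0 1.5; 10.15 -16.85 0 0 0 0 1.5; 10.15 -16.85 0 0 0 0 1.5; 10.15 -16.85 0 0 0 0 1.5",
)

```text
clock: 5.37
ee_pos: [0.506, 0.0609, 0.1561]
ee_rot: [0.0, 0.993, 0.114, -0.0]
contact_force: [-0.9, 0.9, -1.2]
opening: 0.0244
```

```bash
python3 - <<'E'
from h import *
ps=[]
for i in range(6):
    im=cams.grab_frame(("side","top")[i%2]); cv2.imwrite(f"pics/m{i}.png",im); o=get_obs(); ps.append(o["ee_pos"])
m=np.mean(ps,0); print(m,o["contact_force"],o["opening"],o["clock"])
out=[]
for n,f,y,x in(("side",4,100,150),("top",5,110,170)):
    s=cams.get_calibration(n); i=cv2.imread(f"pics/m{f}.png")
    # expected: knob axis on TCP, lid_knob = tcp+.0185 -> flange top = tcp-.0045; knob top = tcp+.0315
    for R,z in((.05,m[2]-.0045),(.05,m[2]-.0095),(.022,m[2]-.0355)):
        for p in proj(s,ring(m,R,z)):i[int(round(p[1])),int(round(p[0]))]=(0,255,0)
    for p in proj(s,ring((.5055,.0624),.046,.07)):i[int(round(p[1])),int(round(p[0]))]=(0,0,255)
    out.append(cv2.resize(i[y:y+150,x:x+150],(400,400),interpolation=0))
cv2.imwrite("pics/m.png",np.hstack(out))
q=o["ee_rot"];R=Ro.from_quat([q[1],q[2],q[3],q[0]])
print(R.inv().apply(np.array([.5055,.0624,.0875])-m)*100, R.as_matrix()[:,2])
E
```

```text
[0.50611756 0.06097958 0.15629608] [ 0.34205488 -0.8523087  -0.08574133] 0.024526989367469908 5.6667
[-0.02869821 -0.15273932  6.87959605] [ 1.23325756e-04 -2.95178759e-05 -9.99999992e-01]
```

View pics/m.png

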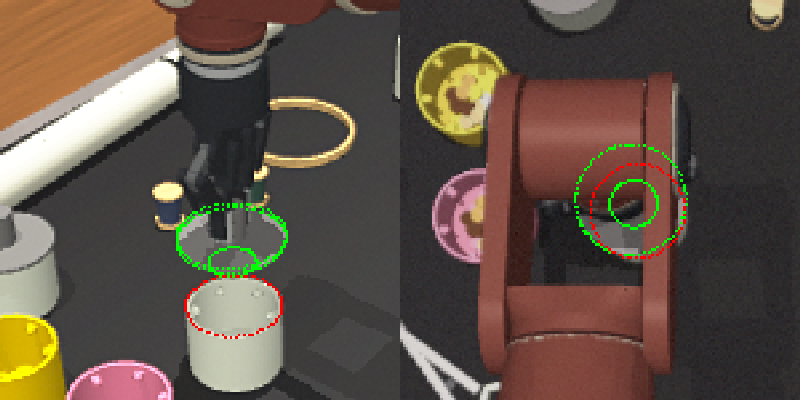

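The picture shows the lid centred above the rim (side view, flange at about (232,240) in the crop over the mouth at (234,307)). I lower it to just above the nubs with a 1 mm correction.

Call:
play_rows(
  targets="0 -0.1 1 0 0 0 1.5; 0 -0.1 2.5 0 0 0 1.5; 0 -0.1 4 0 0 0 1.5; 0 -0.1 5 0 0 0 1.5; 0 -0.1 5.7 0 0 0 1.5; 0 -0.1 6.2 0 0 0 1.5; 0 -0.1 6.5 0 0 0 1.5; 0 -0.1 6.5 0 0 0 1.5; 0 -0.1 6.5 0 0 0 1.5; 0 -0.1 6.5 0 0 0 1.5; 0 -0.1 6.5 0 0 0 1.5",
)

```text
clock: 6.58
ee_pos: [0.5066, 0.0627, 0.0921]
ee_rot: [0.0, 0.993, 0.115, 0.001]
contact_force: [0.2, -0.1, 0.1]
opening: 0.0245
```

```bash
python3 - <<'E'
from h import *
ps=[]
for i in range(3):
    im=cams.grab_frame("side"); o=get_obs(); ps.append(o["ee_pos"]); print(o["contact_force"])
m=np.mean(ps,0); print(m,o["opening"])
cv2.imwrite("pics/n.png",cv2.resize(im[150:270,180:300],(480,480),interpolation=0))
E
```

```text
[ 0.16067955 -0.68745299 -0.71897204]
[ 0.08166658  0.37360611 -0.27233536]
[-0.60506167 -0.687921   -0.26939192]
[0.50640107 0.06273255 0.09188537] 0.024007246068740364
```

View pics/n.png

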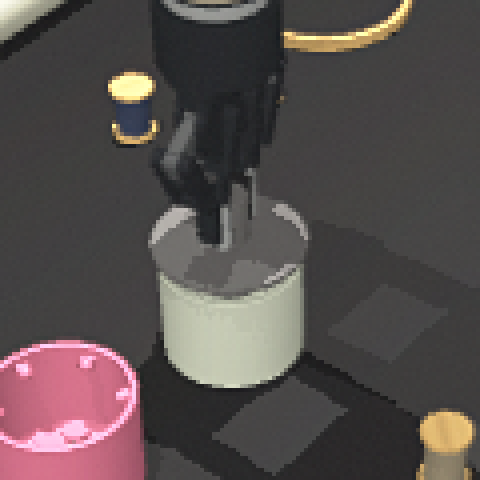

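The lid is square over the jar (flange centre at about (230,245) in the crop), with no contact force yet. I go on in small steps.

Call:
play_rows(
  targets="0 0 0.1 0 0 0 1.5; 0 0 0.2 0 0 0 1.5; 0 0 0.3 0 0 0 1.5; 0 0 0.4 0 0 0 1.5; 0 0 0.5 0 0 0 1.5; 0 0 0.5 0 0 0 1.5; 0 0 0.5 0 0 0 1.5",
)

```text
clock: 7.32
ee_pos: [0.5068, 0.0628, 0.0874]
ee_rot: [-0.0, 0.993, 0.115, 0.001]
contact_force: [-1.4, 0.6, 5.4]
opening: 0.0246
```

Contact: 5.4 N at TCP z 0.087, as expected for resting on the nubs. I press on gently.

Call:
play_rows(
  targets="0 0 0.05 0 0 0 1.5; 0 0 0.1 0 0 0 1.5; 0 0 0.15 0 0 0 1.5; 0 0 0.2 0 0 0 1.5; 0 0 0.2 0 0 0 1.5",
)

```text
clock: 7.73
ee_pos: [0.5068, 0.0627, 0.0852]
ee_rot: [0.0, 0.993, 0.115, 0.001]
contact_force: [-0.1, -0.0, 2.2]
opening: 0.0242
```

Call:
play_rows(
  targets="0 0 0.05 0 0 0 1.5; 0 0 0.1 0 0 0 1.5; 0 0 0.15 0 0 0 1.5; 0 0 0.2 0 0 0 1.5; 0 0 0.2 0 0 0 1.5",
)

```text
clock: 8.15
ee_pos: [0.5053, 0.0627, 0.0813]
ee_rot: [-0.0, 0.993, 0.115, -0.001]
contact_force: [-0.1, -0.6, -3.8]
opening: 0.0245
```

Call:
play_rows(
  targets="0 0 0.05 0 0 0 1.5; 0 0 0.1 0 0 0 1.5; 0 0 0.15 0 0 0 1.5; 0 0 0.2 0 0 0 1.5; 0 0 0.2 0 0 0 1.5",
)

```text
clock: 8.57
ee_pos: [0.5063, 0.0627, 0.0811]
ee_rot: [0.0, 0.993, 0.115, 0.0]
contact_force: [-3.1, 0.8, 4.6]
opening: 0.0247
```

It seems to have snapped: z fell to 0.081 and the force dipped. I press a little more to check for the hard stop.

Call:
play_rows(
  targets="0 0 0.05 0 0 0 1.5; 0 0 0.1 0 0 0 1.5; 0 0 0.1 0 0 0 1.5; 0 0 0.1 0 0 0 1.5",
)

```text
clock: 8.9
ee_pos: [0.5067, 0.0628, 0.081]
ee_rot: [0.0, 0.993, 0.115, 0.001]
contact_force: [-4.1, 0.2, 8.6]
opening: 0.0245
```

```bash
python3 - <<'E'
from h import *
for i in range(3):
    im=cams.grab_frame("side"); o=get_obs(); print(o["ee_pos"],o["contact_force"])
cv2.imwrite("pics/p.png",cv2.resize(im[170:260,190:280],(540,540),interpolation=0))
E
```

```text
[0.50675034 0.06277842 0.08102347] [-4.67976461 -0.29762428  9.00716193]
[0.50673101 0.06277281 0.08099052] [-3.92615328  0.97304539  9.82279437]
[0.50674928 0.06278534 0.08103065] [-5.01787586  1.35702969  9.23347747]
```

View pics/p.png

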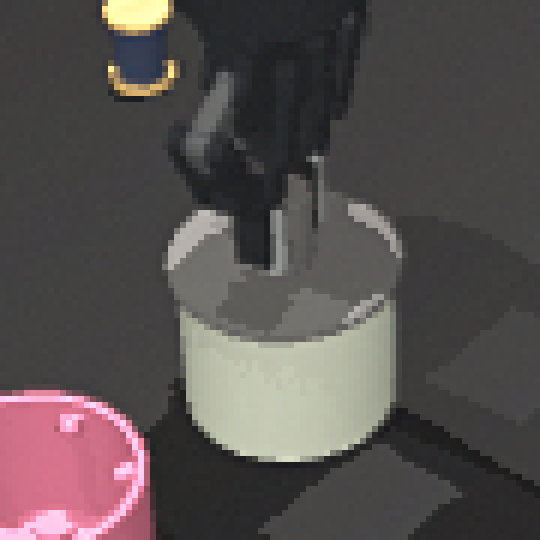

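TCP z 0.081 is what home should read: at the grasp it read 0.0369 with lid_knob at 0.054, so home is 0.098−0.0171=0.0809. One firmer press above the 10 N snap force will confirm it, then I release.

Call:
play_rows(
  targets="0 0 0.1 0 0 0 1.5; 0 0 0.2 0 0 0 1.5; 0 0 0.2 0 0 0 1.5; 0 0 0.2 0 0 0 1.5",
)

```text
clock: 9.38
ee_pos: [0.5078, 0.0628, 0.0808]
ee_rot: [0.0, 0.993, 0.115, 0.002]
contact_force: [-7.1, 2.2, 15.6]
opening: 0.0243
```

Hard stop at 15.6 N. I take off the push, open, and rise.

Call:
play_rows(
  targets="0 0 -0.1 0 0 0 1.5; 0 0 -0.2 0 0 0 1.5; 0 0 -0.35 0 0 0 1.5; 0 0 -0.35 0 0 0 1.5; 0 0 -0.35 0 0 0 3; 0 0 -0.35 0 0 0 5; 0 0 -0.35 0 0 0 7; 0 0 -0.35 0 0 0 8.5; 0 0 -0.35 0 0 0 8.5; 0 0 -0.35 0 0 0 8.5; 0 0 -0.35 0 0 0 8.5; 0 0 -0.35 0 0 0 8.5",
)

```text
clock: 10.38
ee_pos: [0.506, 0.0627, 0.0808]
ee_rot: [-0.0, 0.993, 0.115, -0.0]
contact_force: [-0.4, -0.5, -0.8]
opening: 0.085
```

Call:
play_rows(
  targets="0 0 -0.5 0 0 0 8.5; 0 0 -1.5 0 0 0 8.5; 0 0 -3 0 0 0 8.5; 0 0 -5 0 0 0 8.5; 0 0 -7 0 0 0 8.5; 0 0 -9 0 0 0 8.5; 0 0 -11 0 0 0 8.5; 0 0 -12 0 0 0 8.5; 0 0 -12 0 0 0 8.5; 0 0 -12 0 0 0 8.5; 0 0 -12 0 0 0 8.5",
)

```text
clock: 11.3
ee_pos: [0.5053, 0.0627, 0.1995]
ee_rot: [-0.0, 0.993, 0.115, -0.001]
contact_force: [-0.8, 0.1, 0.2]
opening: 0.0854
```

```bash
python3 - <<'E'
from h import *
J=(.5055,.0624); out=[]
for n,y,x,w in(("side",160,180,130),("wrist",0,70,420)):
    s=cams.get_calibration(n); i=cams.grab_frame(n)
    if n=="side": cv2.imwrite("pics/q_raw.png",i)
    for R,z in((.05,.075),(.013,.111)):
        for p in proj(s,ring(J,R,z)):
            q=np.round(p).astype(int)
            if 0<=q[0]<560 and 0<=q[1]<420:i[q[1],q[0]]=(0,255,0)
    out.append(cv2.resize(i[y:y+w,x:x+w],(400,400),interpolation=0))
cv2.imwrite("pics/q.png",np.hstack(out))
o=get_obs(); print(o["clock"],o["ee_pos"],o["contact_force"],o["opening"])
# height of the lid from the side view silhouette
from scipy.optimize import least_squares
s=cams.get_calibration("side"); im=cv2.imread("pics/q_raw.png")
b=cv2.convexHull(blob(im,(238,217),32,75).astype(np.float32))[:,0]
def f(x):
    P=[ring(x,.05,x[2]),ring(x,.05,x[2]-.005),ring(x,.013,x[2]+.036),ring(x,.046,0)]
    m=cv2.convexHull(np.vstack([proj(s,p) for p in P]).astype(np.float32))
    return [cv2.pointPolygonTest(m,(float(p[0]),float(p[1])),True) for p in b]
r=least_squares(f,[*J,.076],loss="soft_l1",diff_step=1e-3); print("flange top fit",r.x,np.sqrt(np.mean(np.square(f(r.x)))))
E
```

```text
11.4 [0.50505523 0.06273619 0.19898145] [-0.13344481  0.54234984 -0.37476253] 0.08531840045827233
flange top fit [0.50483394 0.06350435 0.07485806] 0.20556572857707803
```

View pics/q.png

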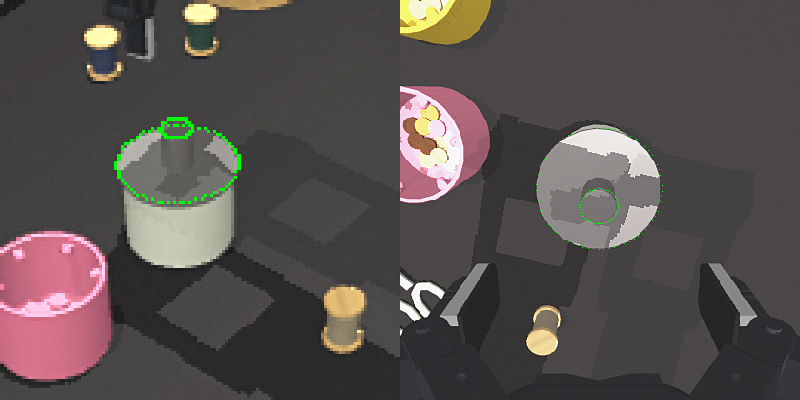

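The lid is flush: the fit puts the flange top at z = 74.9 mm (home is 75), about 1 mm off centre. In both views the overlay for a seated lid falls on the flange and the knob. I hand in.

```bash
python3 -c "
from rig import ctrl;ctrl.job_done()"
```

```text
the job is handed in; nothing more can be done
```

The wide grey lid is snapped into the wide white jar and released, and the job is handed in. It took about 11.4 s of the 48 s allowed.

- **Seating:** I gripped the lid by its knob and pressed it down in 0.5–1 mm steps. It met the nubs at about 5 N and snapped. The hard stop then held at a final check push of 15.6 N, far below the 90 N limit.
- **Final position:** A fit to the side view after release puts the flange top at 74.9 mm, against 75 mm when seated. The lid is about 1 mm off the jar's centre, and it looks level in the side and wrist views.
- **Release:** The gripper was open and about 12 cm clear, with force readings near zero.
- **Small lid:** The arm never came near it, but I did not measure its position again at the end.
- **Disagreements:** The measured tool position varied by 1–1.5 mm between readings. One overlay drawn while the lid was lifted was about 17 mm too low through my own offset mistake. Neither affected the result.

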